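Load the glass slide into the scanner with the slide tongs

TASK

Take the sprung tongs from their white stand and, with them, pick the red-framed glass slide out of the wooden rack and put it upright into the slot on top of the grey slide scanner, pressing it down until the stage inside is fully home and bears firmly on its stop, but gently: forcing or wedging it would break the glass. Never touch the slide with the gripper itself, leave the white-framed slide in the rack, and finally put the tongs back upright in their stand and let go.

Things in the scene. Friction and masses are not known exactly. Their poses are not given: they have to be found in the camera images.
- tongs: Sprung steel tongs, orange grip plates, black jaws, 118 mm tall, 0.07 kg, upright in the stand, jaws down and open, yaw within 0.03 rad of the stand's. Origin midway between the jaw tips, at tip level; z up to the hinge, y = the way the arms open and close. The spring pushes the plates apart with about 4 N (open) to 7 N (on a slide).
- tongs_grip (a point): Midway between the orange plates on the outsides of the arms, 70 mm above the tips. Plates 22 mm tall, 19 mm wide (x); 26 mm apart over the outside when free, 20 mm when the jaws hold a slide. At 25 mm the jaws are open and the tongs still held; a 25 N squeeze holds a slide. Above lies only the 17 mm wide hinge block, top 48 mm higher; hinge 38 mm higher.
- tongs_shoulder (a point): Midway between the jaws, 12 mm above the tips. Jaws 24 mm wide (x), 4 mm thick, 12 mm tall, 21 mm apart inside when open. At this height each has a small inward step: with a slide gripped, both steps lie over its top edge and push it down.
- stand: White fixed stand on a dark 85 mm square foot: open upright well, inside 34 mm (x) by 42 mm (y), walls 4 mm, rim 48 mm and inner floor 5 mm above the table. Origin on the table at the well's centre. The tongs stand in it on their jaw tips, their y along the stand's y.
- rack: Wooden sorting rack, fixed, 66 x 100 x 22 mm, origin on the table at its centre. Two slots along x, 22 mm either side of the middle in y, hold a slide each upright, lower edges 6 mm above the table.
- red_slide: The slide to load: red frame, 50 mm wide (x), 5 mm thick (y), 50 mm tall (z), about 25 g, upright in either rack slot. Origin at the centre of its lower edge.
- white_slide: White-framed slide of the same size in the other slot of the rack, where it stays. Origin at the centre of its lower edge.
- scanner: Grey slide scanner, fixed, 116 x 106 mm, top 60 mm above the table; origin on the table under the slot's centre. Slot in the top 55 mm (x) by 8.5 mm (y), inside black 45 degree lead-in lips 6 mm deep; a slide stands in it with its x along the slot's, lower edge on the stage inside. More than 20 N in all between slide and scanner breaks the glass.
- stage (a joint): Travel of the stage inside the scanner, m: 0 up (start), 0.008 fully home at a hard stop. Up, it lies 14 to 26 mm below the scanner's top (home 22 to 34 mm), by a hidden focus setting that is not measured. It resists with about 4 N all the way and stays where it is left; 8 to 15 N bears it firmly on the stop.
Mind the look-alikes: they are no part of the job. Of the things that look like the rack, take the one that is nearest to the robot's base at the start.

How it is judged:
By the outcome, as a careful person would: the job done as asked, in the order asked, and still so for the second after the job is handed in, with the robot touching nothing.
It also fails if it takes over 72 s, if anything falls off the work surface, if the arm or the gripper's body presses on something with over 40 N, if the wrist force passes 120 N, or if a joint passes its speed limit or range.

ROBOT

A 7-joint arm with a two-finger parallel gripper is mounted at the origin on a cart in front of the work surface, level with it; the furniture and walls round the work are solid. World frame = base frame: x ahead of the robot, y to its left, z up, the work surface at z = 0. Lengths are in m, angles in rad, forces in N, time in s.
With the tool pointing down it reaches from about 0.35 to 0.9 m from the base axis. Payload 8.1 kg.
Tool frame: the origin (TCP) lies midway between the tips of the shut fingers; the grasp point (between the pads) lies 19 mm behind it; z points along the fingers, y is the line along which they close (so a half turn about z gives the same grasp; the last joint's range is limited). The gripper opens to 92 mm and grips with 3 to 60 N. Pads are 19 mm wide; open, the fingers measure 130 mm over their backs; the gripper's body (75 mm by 190 mm) begins 47 mm behind the grasp point.
Start: joints at [-1.336, 0.434, 0.025, 1.573, -0.012, 1.134, -0.075], TCP at [0.207, 0.59, 0.227] pointing down, gripper open.
Joint ranges: [-2.62, 2.62], [-0.44, 2.09], [-1.27, 1.32], [0.08, 2.57], [-1.32, 4.46], [0.12, 2], [-2.74, 2.74]. Speed limits (rad/s): [2.22, 2.22, 3.01, 3.01, 3.14, 3.14, 3.14].

INTERFACE

Orientations are given as a rotation vector (axis times angle).
In Python, from cell import arm gives the robot as it stands.
- The arm moves only by the tool carry_out, never from a script. Its arguments are lists of equal length, an entry for each row: "claw": the finger opening in cm, from 0 to 9.18; "delta_pos": the shift along the tool's x, y, z in cm, a list of three; "angular": the turn, a rotation vector about the tool's x, y, z in rad, a list of three. In form: {"claw": [claw, ...], "delta_pos": [[dx, dy, dz], ...], "angular": [[ax, ay, az], ...]}. A call has 1 to 20 rows; each row shifts and turns the commanded pose from where the row before left it, along the tool's axes as they then stand; what a row does not reach is not made up. A row lasts 1/10 s, in which the tool goes at most 50 mm and 8.59 degrees, less where a joint would pass 70% of its speed; a pose out of reach is approached as far as the arm can. A call with a gripper value outside its range is refused whole. The fingers move at their own pace and stop on an object; "force" is the grip in N (left out, the last holds). Time passes only in rows, so rows that do not move let the fingers close. It gives the time, the measured TCP pose, the force, the opening and the grip force at its end, in the units of the state.
- arm.observe(): the state, without advancing time (a new reading comes with each control period).
- arm.get_image(name): name is "scene" or "top" or "wrist"; returns a dict with "frame" (384x512x3 uint8, red, green, blue), "mtx" (3x3 intrinsics, pixels), "T" (4x4, takes a point from camera to world coordinates). Camera axes: x right, y down, z forward; pixel columns grow to the right and rows downward; lengths in m; the calibration is good to about 2 mm. A picture is of the moment at which its call begins. There is no depth.
- arm.sign_off(): hands the job in; it is judged then, once.
Trained networks look in a picture, given as the dict that the camera call returned (one of the last four; its "shot" number tells which), for a name from the list of things; names that differ only in an ending like _2 or _b are one class to them, and where a whole thing is asked for, a point or a joint stands for the part that bears it (a point fixed in the world has none). Each returns a list of dicts, best first, with "conf" (0 to 1); they miss things now and then, are a little off and sometimes report something else, mostly with a low value. They report only what shows in the picture. A call takes as long as a camera call. They do not tell look-alikes from the thing itself.
- arm.look_for(label, picture): "centre" ([column, row] as shares, 0 to 1, of the picture: columns of its width, rows of its height, amid what is visible of it).
- arm.trace(label, picture): "region" (384x512 bool, what is visible of it) and "centre" ([column, row] as shares, 0 to 1, of the picture: columns of its width, rows of its height, amid what is visible of it).
- arm.place_of(label, picture): "centre" ([column, row] as shares, 0 to 1, of the picture: columns of its width, rows of its height: a listed point, or the origin of a listed thing).
The state is a dict: "clock": time; "joints": joint angles; "dq": joint speeds; "joint_efforts": joint torques, N m; "position": TCP position; "ee_rot": TCP orientation; "force": force on the tool from outside, world axes, zero at the start; "ft_torque": the same for the moment, N m; "width": opening from 0.0 (shut) to 1.0 (fully open); "gripper_force": force on a finger pad.
Only numpy, scipy, OpenCV 4.12 (cv2) and the standard library are available. Lean on these libraries where they do the work, as an engineer would, in place of code of your own. Each camera call takes 0.05 s, during which the arm holds its last target. There are 200 camera calls.

## Working session

There is one attempt and no reset: what is moved stays moved. The work goes in short steps, Python scripts to look and compute and a tool call to move; the robot and the scene stay as the last step left them, time stands still between calls to the robot, and variables do not carry over. Pictures are saved under pics/ and viewed, at most 10 in all, crops included, and the job is handed in when it is done.

Besides the shell and the picture viewer there is one more tool, called after "Request:" as name(argument=value, ...) on one line, values as JSON. carry_out: Moves the arm, as the interface text tells. Its arguments: {"type":"object","properties":{"claw":{"type":"array","items":{"type":"number"}},"delta_pos":{"type":"array","items":{"type":"array","items":{"type":"number"}}},"angular":{"type":"array","items":{"type":"array","items":{"type":"number"}}},"force":{"type":"number"}},"required":["claw","delta_pos","angular"]}

```bash
mkdir -p pics; ls; cat > h.py <<'E'
import numpy as np, cv2
from cell import arm
from scipy.spatial.transform import Rotation as R
def ray(im,c):
    K=im["mtx"];T=im["T"];u=np.array([c[0]*512,c[1]*384,1.0])
    d=T[:3,:3]@np.linalg.solve(K,u);return T[:3,3],d/np.linalg.norm(d)
def atz(im,c,z):
    o,d=ray(im,c);return o+d*(z-o[2])/d[2]
def tri(rs):
    A=sum(np.eye(3)-np.outer(d,d) for o,d in rs);b=sum((np.eye(3)-np.outer(d,d))@o for o,d in rs)
    p=np.linalg.solve(A,b);return p,[np.linalg.norm((np.eye(3)-np.outer(d,d))@(p-o)) for o,d in rs]
def proj(im,p):
    T=np.linalg.inv(im["T"]);q=im["mtx"]@(T[:3,:3]@np.asarray(p)+T[:3,3]);return q[:2]/q[2]
def save(im,n): cv2.imwrite("pics/"+n,cv2.cvtColor(im["frame"],cv2.COLOR_RGB2BGR))
E
python3 - <<'E'
from h import *
np.set_printoptions(precision=4,suppress=True)
s=arm.observe();print(s)
ims={n:arm.get_image(n) for n in("scene","top")}
for n,im in ims.items():
    save(im,n+"0.png");print(n,im["T"])
    for l in("tongs","stand","rack","red_slide","white_slide","scanner","tongs_grip"):
        for d in arm.place_of(l,im): print(n,l,round(d["conf"],2),np.array(d["centre"])*[512,384],atz(im,d["centre"],0)[:2])
a=cv2.imread("pics/scene0.png");b=cv2.imread("pics/top0.png")
E
```

```text
pics
{'clock': 0.0, 'joints': array([-1.3356,  0.4352,  0.025 ,  1.5741, -0.0116,  1.134 , -0.0751]), 'dq': array([-0.0007,  0.0002,  0.0006, -0.0001, -0.0009, -0.0009, -0.    ]), 'joint_efforts': array([  0.0006, -66.7886,   0.9853, -31.4429,  -0.0604,   0.0433,
         0.0002]), 'position': array([0.207 , 0.5892, 0.226 ]), 'ee_rot': array([-0.5282, -3.0968,  0.0024]), 'force': array([ 0.548 , -0.1097,  0.5053]), 'ft_torque': array([ 0.0031, -0.0223,  0.0393]), 'gripper_force': 0.0, 'width': 0.9970278947780549}
scene [[-0.7416 -0.3745  0.5565  0.0833]
 [-0.6708  0.4073 -0.6198  0.561 ]
 [ 0.0054 -0.833  -0.5533  0.5646]
 [ 0.      0.      0.      1.    ]]
scene tongs 0.81 [214.3232 316.608 ] [0.45   0.2741]
scene stand 0.9 [213.8112 321.2928] [0.4431 0.2816]
scene rack 0.87 [214.5792 256.3968] [0.5657 0.1684]
scene rack 0.72 [269.312  191.1936] [ 0.6464 -0.0995]
scene rack 0.62 [276.0192 228.4032] [0.5313 0.0088]
scene red_slide 0.53 [283.8016 229.0176] [ 0.5166 -0.0016]
scene red_slide 0.16 [210.8928 316.3008] [0.455  0.2778]
scene white_slide 0.5 [273.6128 234.3936] [0.5213 0.0291]
scene scanner 0.83 [360.2944 194.8032] [ 0.4598 -0.2476]
scene tongs_grip 0.66 [215.1936 286.8864] [0.5011 0.2255]
top [[ 0.0537 -0.9757  0.2124  0.293 ]
 [-0.9985 -0.0515  0.0158 -0.0065]
 [-0.0045 -0.2129 -0.9771  1.2764]
 [ 0.      0.      0.      1.    ]]
top tongs 0.5 [158.72   234.3168] [0.4433 0.2815]
top stand 0.65 [259.9936 207.3984] [ 0.5364 -0.0026]
top rack 0.93 [254.72   211.6992] [0.5231 0.0119]
top rack 0.77 [295.0144 173.4144] [ 0.643  -0.0998]
top rack 0.67 [204.5952 190.3104] [0.5784 0.1609]
top red_slide 0.44 [262.6048 211.8144] [ 0.5239 -0.0107]
top white_slide 0.37 [250.3168 211.8912] [0.5218 0.0246]
top scanner 0.88 [345.1904 238.6944] [ 0.459  -0.2485]
top tongs_grip 0.48 [154.4192 233.5104] [0.4449 0.2939]
top tongs_grip 0.43 [261.2224 208.5888] [ 0.5331 -0.0063]
```

```bash
python3 - <<'E'
import cv2,numpy as np
a=cv2.imread("pics/scene0.png")[130:370,120:440];b=cv2.imread("pics/top0.png")[140:290,120:400]
cv2.imwrite("pics/s0.png",cv2.resize(a,None,fx=2.5,fy=2.5,interpolation=2));cv2.imwrite("pics/t0.png",cv2.resize(b,None,fx=2.85,fy=2.85,interpolation=2))
E
```

```text
(no output)
```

View pics/s0.png

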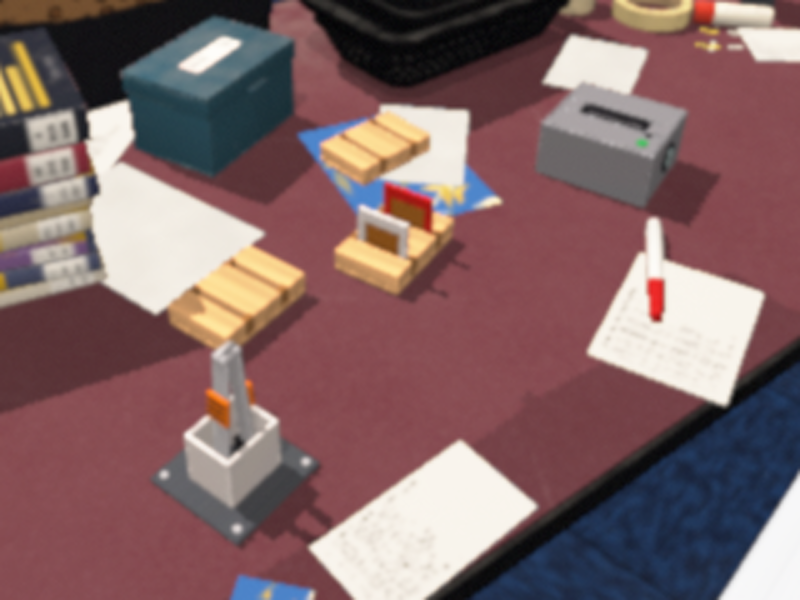

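View pics/t0.png

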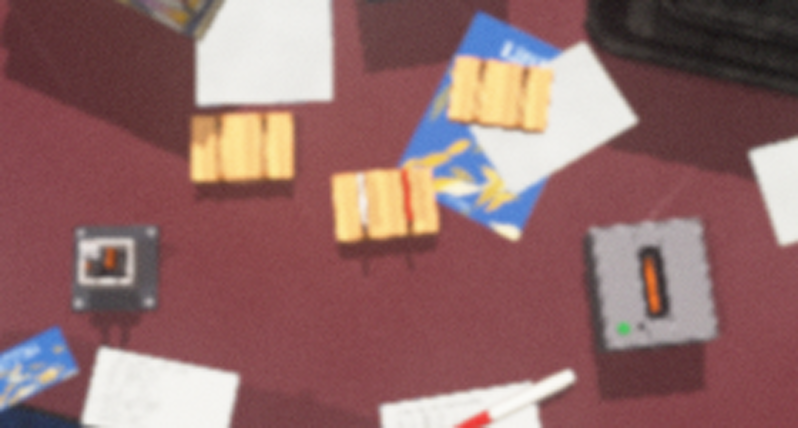

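The scene shows the white stand with tongs at the lower left. The slide-bearing rack is in the middle at about (276,228) and the nearest, with white in the left slot and red in the right. The scanner is at about (360,190). In the top view the stand well, the slots and the scanner slot are all roughly aligned with world axes.

```bash
cat >> h.py <<'E'
def plan(p,yaw,n=None,s=None):
    """rows from present pose to TCP p with tool down, tool y axis at world direction angle yaw+90deg"""
    s=s or arm.observe();Rc=R.from_rotvec(s["ee_rot"])
    cands=[R.from_matrix(np.array([[np.cos(y),np.sin(y),0],[np.sin(y),-np.cos(y),0],[0,0,-1]])) for y in (yaw,yaw+np.pi)]
    for Rt in cands:
        dr=(Rc.inv()*Rt).as_rotvec();d=Rc.inv().apply(np.array(p)-s["position"])*100
        print("total dpos cm (tool now)",d.round(2),"in final tool axes",Rt.inv().apply(np.array(p)-s["position"]).round(4)*100,"rot",dr.round(4))
E
python3 - <<'E'
from h import *
np.set_printoptions(precision=4,suppress=True)
im=arm.get_image("wrist");s=arm.observe();save(im,"w0.png")
Rc=R.from_rotvec(s["ee_rot"]).as_matrix()
print("toolR",Rc);print("cam in tool",Rc.T@(im["T"][:3,3]-s["position"]),"\n",Rc.T@im["T"][:3,:3]);print(im["mtx"])
plan([0.40,0.28,0.26],np.pi)
t=arm.get_image("top")
for l in("stand","rack","scanner"):
    for d in arm.trace(l,t)[:3]:
        m=d["region"].astype(np.uint8);c,_=cv2.findContours(m,0,2);c=max(c,key=cv2.contourArea)
        q=cv2.boxPoints(cv2.minAreaRect(c));z={"stand":.0,"rack":.022,"scanner":.06}[l]
        w=np.array([atz(t,(x/512,y/384),z)[:2] for x,y in q]);print(l,round(d["conf"],2),w.mean(0),[ (round(float(np.linalg.norm(w[i]-w[i-1])),3),round(float(np.degrees(np.arctan2(*(w[i]-w[i-1])[::-1]))),1)) for i in (1,2)])
E
```

```text
toolR [[-0.9435  0.3315  0.    ]
 [ 0.3315  0.9435  0.0001]
 [-0.      0.0001 -1.    ]]
cam in tool [ 0.0651  0.0001 -0.1576] 
 [[-0.0012 -0.969  -0.247 ]
 [ 1.     -0.0012 -0.    ]
 [-0.0003 -0.247   0.969 ]]
[[332.2761   0.     258.504 ]
 [  0.     332.2761 193.431 ]
 [  0.       0.       1.    ]]
total dpos cm (tool now) [-28.46 -22.82  -3.32] in final tool axes [-19.28 -30.97  -3.32] rot [ 0.0001  0.     -0.3379]
total dpos cm (tool now) [-28.46 -22.82  -3.32] in final tool axes [19.28 30.97 -3.32] rot [ 0.0001 -0.0001  2.8037]
stand 0.81 [0.4475 0.2797] [(0.089, -87.0), (0.086, -174.8)]
rack 0.97 [ 0.6393 -0.0979] [(0.071, -5.4), (0.101, -95.5)]
rack 0.89 [0.5194 0.015 ] [(0.105, -84.8), (0.07, -175.3)]
rack 0.78 [0.5702 0.158 ] [(0.101, -87.0), (0.067, -176.0)]
scanner 0.83 [ 0.4488 -0.2439] [(0.121, -80.2), (0.121, -173.3)]
```

Request:
carry_out(claw=[9.1, 9.1, 9.1, 9.1, 9.1, 9.1, 9.1, 9.1, 9.1, 9.1, 9.1, 9.1, 9.1, 9.1], delta_pos=[[-3.08, -2.19, -0.34], [-3.08, -2.19, -0.34], [-3.08, -2.19, -0.34], [-3.08, -2.19, -0.34], [-3.08, -2.19, -0.34], [-3.08, -2.19, -0.34], [-3.08, -2.19, -0.34], [-3.08, -2.19, -0.34], [-3.08, -2.19, -0.34], [-3.08, -2.19, -0.34], [0, 0, 0], [0, 0, 0], [0, 0, 0], [0, 0, 0]], angular=[[0, 0, 0], [0, 0, 0], [0, 0, 0], [0, 0, 0], [0, 0, 0], [0, 0, 0], [0, 0, 0], [0, 0, 0], [0, 0, 0], [0, 0, 0], [0, 0, -0.136], [0, 0, -0.136], [0, 0, -0.136], [0, 0, 0]], force=25)

```text
clock: 2.45
position: [0.4253, 0.2809, 0.2609]
ee_rot: [-0.113, 3.139, 0.0]
force: [-0.4, 0.6, -0.1]
width: 0.99
gripper_force: 0.0
```

```bash
python3 - <<'E'
from h import *
np.set_printoptions(precision=4,suppress=True)
im=arm.get_image("wrist");save(im,"w1.png")
print(arm.observe()["position"])
for l in("tongs","stand","tongs_grip","tongs_shoulder"):
    z={"tongs":.005,"stand":0,"tongs_grip":.075,"tongs_shoulder":.017}[l]
    for d in arm.place_of(l,im): print(l,round(d["conf"],2),np.array(d["centre"])*[512,384],atz(im,d["centre"],z))
for d in arm.trace("stand",im)[:1]:
    m=d["region"].astype(np.uint8);print(m.sum())
E
```

```text
[0.4252 0.2809 0.2608]
tongs 0.6 [253.5936 176.2944] [0.4436 0.2757 0.005 ]
stand 0.92 [251.1872 174.9888] [0.4431 0.2725 0.    ]
tongs_grip 0.77 [252.0064 190.1184] [0.4445 0.275  0.075 ]
tongs_shoulder 0.55 [251.4944 178.2144] [0.4437 0.2733 0.017 ]
3846
```

View pics/w1.png

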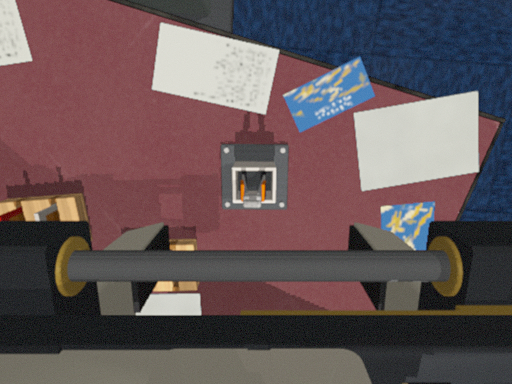

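The wrist view shows the stand foot at cols 221–288, rows 143–209. The tongs are in it, with orange plates at cols 242 and 264, row ~187, and the hinge at about (253,200).

```bash
cat >> h.py <<'E'
def blob(im,mask,z,name=""):
    c,_=cv2.findContours(mask.astype(np.uint8),0,2)
    out=[]
    for k in c:
        if cv2.contourArea(k)<15: continue
        q=cv2.boxPoints(cv2.minAreaRect(k));w=np.array([atz(im,((x+.5)/512,(y+.5)/384),z)[:2] for x,y in q])
        e=[w[1]-w[0],w[2]-w[1]]
        print(name,"px",q.mean(0).round(1),"w",w.mean(0).round(4),[(round(float(np.linalg.norm(v))*1000,1),round(float(np.degrees(np.arctan2(v[1],v[0]))%180),1)) for v in e])
def tr(l,im):
    d=arm.trace(l,im);return d[0]["region"] if d else np.zeros((384,512),bool)
def orange(im):
    h=cv2.cvtColor(im["frame"],cv2.COLOR_RGB2HSV);return (h[...,0]>5)&(h[...,0]<20)&(h[...,1]>190)&(h[...,2]>120)
E
python3 - <<'E'
from h import *
np.set_printoptions(precision=4,suppress=True)
im=arm.get_image("wrist")
m=tr("stand",im)|tr("tongs",im);m=cv2.morphologyEx(m.astype(np.uint8),cv2.MORPH_CLOSE,np.ones((5,5)))
blob(im,m,0.006,"foot")
f=im["frame"].astype(int);box=np.zeros((384,512),bool);box[140:212,218:292]=1
blob(im,cv2.morphologyEx(((f.min(2)>170)&box).astype(np.uint8),cv2.MORPH_CLOSE,np.ones((3,3))),0.048,"rim")
blob(im,orange(im)&box,.086,"plate")
t=arm.get_image("top");sc=arm.get_image("scene")
for l in("tongs_grip","stand","tongs"):
    for a in arm.place_of(l,t)[:2]:
        for b in arm.place_of(l,sc)[:1]:
            for c in arm.place_of(l,im)[:1]:
                p,e=tri([ray(t,a["centre"]),ray(sc,b["centre"]),ray(im,c["centre"])]);print(l,p,np.round(e,4),tri([ray(t,a["centre"]),ray(sc,b["centre"])])[0])
E
```

```text
foot px [254.  176.5] w [0.4451 0.2771] [(86.4, 2.2), (83.9, 93.8)]
rim px [259.5 187. ] w [0.4476 0.284 ] [(35.0, 93.8), (44.7, 4.6)]
rim px [251.5 169. ] w [0.427  0.2735] [(14.7, 93.8), (2.3, 3.9)]
rim px [236.8 185. ] w [0.4469 0.258 ] [(10.5, 95.6), (40.2, 4.8)]
plate px [262.5 190.5] w [0.4419 0.2865] [(3.1, 93.8), (20.2, 4.1)]
plate px [241.5 190. ] w [0.4428 0.2649] [(3.1, 93.8), (19.1, 3.2)]
stand [0.4401 0.2777 0.0036] [0.0031 0.0026 0.001 ] [0.4394 0.2781 0.004 ]
```

Request:
carry_out(claw=[9.1, 9.1, 9.1, 9.1], delta_pos=[[-0.6, -0.2, 3.0], [-0.6, -0.2, 3.0], [-0.56, -0.23, 3.0], [0, 0, 0]], angular=[[0, 0, 0], [0, 0, 0], [0, 0, 0], [0, 0, 0]])

```text
clock: 3.65
position: [0.4418, 0.2741, 0.1675]
ee_rot: [0.109, -3.135, 0.006]
force: [0.7, 1.0, 0.5]
width: 0.99
gripper_force: 0.0
```

```bash
python3 - <<'E'
from h import *
np.set_printoptions(precision=4,suppress=True)
im=arm.get_image("wrist");save(im,"w2.png");s=arm.observe();print(s["position"],s["ee_rot"])
q=proj(im,[.443,.276,.06]);print(q)
box=np.zeros((384,512),bool);box[int(q[1])-60:int(q[1])+60,int(q[0])-60:int(q[0])+60]=1
m=tr("stand",im)|tr("tongs",im);m=cv2.morphologyEx(m.astype(np.uint8),cv2.MORPH_CLOSE,np.ones((5,5)))
blob(im,m,0.006,"foot")
f=im["frame"].astype(int)
blob(im,cv2.morphologyEx(((f.min(2)>165)&box).astype(np.uint8),cv2.MORPH_CLOSE,np.ones((3,3))),0.048,"rim")
blob(im,orange(im)&box,.086,"plate")
for l,z in(("tongs",.005),("stand",0),("tongs_grip",.075)):
    for d in arm.place_of(l,im)[:2]: print(l,round(d["conf"],2),atz(im,d["centre"],z))
E
```

```text
[0.4423 0.275  0.1696] [ 0.109  -3.1367  0.0036]
[261.6263 192.7684]
foot px [261.5 180.5] w [0.4458 0.2769] [(82.7, 93.9), (87.3, 5.9)]
rim px [261. 221.] w [0.4719 0.278 ] [(19.3, 94.0), (5.6, 4.5)]
rim px [296.5 216. ] w [0.4652 0.3087] [(4.4, 94.0), (3.7, 5.6)]
rim px [262. 191.] w [0.4451 0.277 ] [(49.0, 93.9), (40.7, 5.3)]
rim px [298.5 146. ] w [0.4043 0.3045] [(4.0, 139.6), (4.2, 49.9)]
rim px [225.5 145.5] w [0.4081 0.2439] [(4.1, 93.9), (4.1, 2.6)]
plate px [275.5 202. ] w [0.4434 0.2867] [(2.2, 93.9), (18.6, 4.7)]
plate px [247. 202.] w [0.4449 0.2654] [(3.0, 93.9), (18.6, 3.5)]
tongs 0.8 [0.4458 0.2779 0.005 ]
stand 0.62 [0.4458 0.2756 0.    ]
tongs_grip 0.85 [0.4461 0.2753 0.075 ]
tongs_grip 0.75 [0.4324 0.2745 0.075 ]
```

View pics/w2.png

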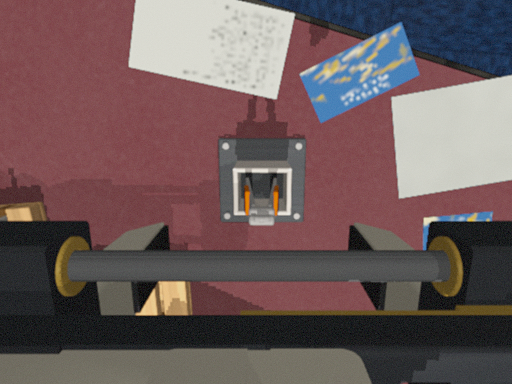

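The view shows the tongs centred between the fingers, plates at cols 247 and 276, hinge at (261,217). I'll go down to the grip now.

Request:
carry_out(claw=[9.1, 9.1, 9.1, 9.1, 9.1, 9.1, 9.1, 5, 3.5, 2.8, 2.5, 2.5, 2.5, 2.5], delta_pos=[[-0.28, 0.08, 1.0], [0, 0, 2.5], [0, 0, 2.5], [0, 0, 2.0], [0, 0, 2.0], [0, 0, 0.9], [0, 0, 0], [0, 0, 0], [0, 0, 0], [0, 0, 0], [0, 0, 0], [0, 0, 0], [0, 0, 0], [0, 0, 0]], angular=[[0, 0, 0], [0, 0, 0], [0, 0, 0], [0, 0, 0], [0, 0, 0], [0, 0, 0], [0, 0, 0], [0, 0, 0], [0, 0, 0], [0, 0, 0], [0, 0, 0], [0, 0, 0], [0, 0, 0], [0, 0, 0]], force=25)

```text
clock: 5.35
position: [0.4459, 0.2769, 0.0618]
ee_rot: [-0.11, 3.14, 0.0]
force: [0.3, -0.4, -0.6]
width: 0.43
gripper_force: 0.0
```

```bash
python3 - <<'E'
from h import *
s=arm.observe();print(s["position"],s["ee_rot"],s["force"],s["width"]*9.18,s["gripper_force"])
im=arm.get_image("wrist");save(im,"w3.png")
E
```

```text
[0.44588749 0.27692517 0.06178711] [-1.10128932e-01  3.13960054e+00  9.37128110e-05] [ 0.29822923 -0.36748977 -0.60734506] 3.946248253182527 0.0
```

Fingers still closing (39 mm).

Request:
carry_out(claw=[2.5, 2.5, 2.5, 2.5, 2.5], delta_pos=[[0, 0, 0], [0, 0, 0], [0, 0, 0], [0, 0, 0], [0, 0, 0]], angular=[[0, 0, 0], [0, 0, 0], [0, 0, 0], [0, 0, 0], [0, 0, 0]])

```text
clock: 5.9
position: [0.4458, 0.2769, 0.0617]
ee_rot: [0.11, -3.14, 0.0]
force: [0.4, -0.1, -1.5]
width: 0.275
gripper_force: 4.0
```

```bash
python3 - <<'E'
from h import *
s=arm.observe();print(s["position"],s["ee_rot"],s["force"],s["width"]*9.18,s["gripper_force"])
im=arm.get_image("wrist");save(im,"w3.png")
E
```

```text
[0.44584969 0.27688262 0.06170453] [ 1.10124662e-01 -3.13960740e+00  2.18211245e-05] [ 0.35687595 -0.12443843 -1.45840382] 2.5285899466624433 3.9831531394156627
```

View pics/w3.png

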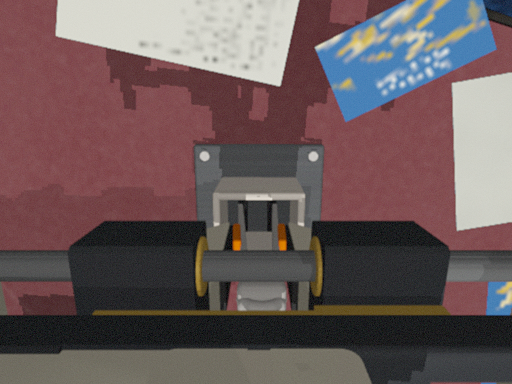

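The tongs are held at 25 mm with 4 N, plates at cols 237 and 283 inside the pads. I'll lift and travel to the rack view.

Request:
carry_out(claw=[2.5, 2.5, 2.5, 2.5, 2.5, 2.5, 2.5, 2.5, 2.5, 2.5, 2.5, 2.5, 2.5, 2.5, 2.5, 2.5, 2.5, 2.5], delta_pos=[[0, 0, -0.5], [0, 0, -1.5], [0, 0, -2.5], [0, 0, -2.5], [0, 0, -2.5], [0, 0, -2.5], [-0.4, -1.2, 0], [-0.89, -2.91, 0], [-0.89, -2.91, 0], [-0.89, -2.91, 0], [-0.89, -2.91, 0], [-0.89, -2.91, 0], [-0.89, -2.91, 0], [-0.89, -2.91, 0], [-0.89, -2.91, 0], [-0.89, -2.91, 0], [-0.49, -1.71, 0], [0, 0, 0]], angular=[[0, 0, 0], [0, 0, 0], [0, 0, 0], [0, 0, 0], [0, 0, 0], [0, 0, 0], [0, 0, 0], [0, 0, 0], [0, 0, 0], [0, 0, 0], [0, 0, 0], [0, 0, 0], [0, 0, 0], [0, 0, 0], [0, 0, 0], [0, 0, 0], [0, 0, 0], [0, 0, 0]])

```text
clock: 7.75
position: [0.5552, -0.0112, 0.1813]
ee_rot: [0.102, -3.14, 0.003]
force: [-0.4, 0.8, -0.6]
width: 0.27
gripper_force: 4.0
```

```bash
cat >> h.py <<'E'
def hsv(im): return cv2.cvtColor(im["frame"],cv2.COLOR_RGB2HSV)
E
python3 - <<'E'
from h import *
np.set_printoptions(precision=4,suppress=True)
im=arm.get_image("wrist");save(im,"w4.png");s=arm.observe();print(s["position"],s["ee_rot"],s["force"],s["width"]*9.18,s["gripper_force"])
for l,z in(("rack",0),("red_slide",.006),("white_slide",.006),("tongs",.125),("tongs_grip",.193)):
    for d in arm.place_of(l,im)[:2]: print(l,round(d["conf"],2),np.array(d["centre"])*[512,384],atz(im,d["centre"],z))
blob(im,tr("red_slide",im),.056,"red top");blob(im,tr("white_slide",im),.056,"white top");blob(im,tr("rack",im),.022,"rack")
E
```

```text
[ 0.5547 -0.009   0.1812] [ 0.1053 -3.1389  0.0009] [-0.5487  1.371  -1.5102] 2.5008230843723727 3.9846200685133226
rack 0.87 [284.6208 143.8848] [0.5229 0.0126 0.    ]
rack 0.75 [413.9008 199.4112] [ 0.5723  0.1538 -0.    ]
red_slide 0.91 [263.9872 144.4992] [ 0.5243 -0.0083  0.006 ]
white_slide 0.94 [306.2784 143.1168] [0.5202 0.0336 0.006 ]
tongs 0.6 [258.2016 205.2096] [ 0.5527 -0.012   0.125 ]
tongs_grip 0.69 [261.376 249.216] [ 0.5544 -0.0103  0.193 ]
red top px [262.2 150.9] w [ 0.5256 -0.01  ] [(5.8, 99.9), (49.5, 10.3)]
rack px [210.5 225.5] w [ 0.6077 -0.0565] [(9.1, 93.7), (5.3, 1.8)]
rack px [154.1 216.7] w [ 0.6021 -0.1132] [(8.7, 176.4), (63.9, 92.0)]
```

View pics/w4.png

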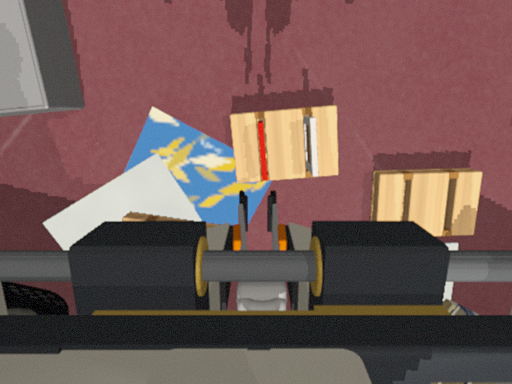

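The view shows the red slide's top edge as a line at col ~262, rows 120–181, and the white one at cols 308–317. The open jaws hang at (243,195) and (272,195). The arm was still settling, so I'll measure again.

```bash
python3 - <<'E'
from h import *
np.set_printoptions(precision=4,suppress=True)
for k in range(2):
    im=arm.get_image("wrist");s=arm.observe();print(s["position"],s["ee_rot"],s["force"])
    for l,z in(("rack",0),("red_slide",.006),("white_slide",.006),("tongs",.1245),("tongs_shoulder",.1365),("tongs_grip",.1945)):
        for d in arm.place_of(l,im)[:1]: print(l,round(d["conf"],2),np.array(d["centre"])*[512,384],atz(im,d["centre"],z))
save(im,"w5.png")
h=hsv(im);box=np.zeros((384,512),bool);box[100:192,228:345]=1
red=((h[...,0]<6)|(h[...,0]>174))&(h[...,1]>200)&(h[...,2]>110)&box
blob(im,red,.056,"red")
wood=(h[...,0]>8)&(h[...,0]<25)&(h[...,1]>60)&(h[...,2]>90)&box
w=cv2.morphologyEx((wood|red).astype(np.uint8),cv2.MORPH_CLOSE,np.ones((15,15)));w=cv2.morphologyEx(w,cv2.MORPH_OPEN,np.ones((7,7)));blob(im,w,.022,"rack")
ys,xs=np.nonzero(red);
for r in range(ys.min(),ys.max()+1,6): c=xs[ys==r];print(r,c.min() if len(c) else 0,c.max() if len(c) else 0,end="; ")
t=arm.get_image("top")
for l in("red_slide","white_slide","rack"):
    for d in arm.place_of(l,t)[:2]: print("top",l,round(d["conf"],2),atz(t,d["centre"],.006))
print(arm.observe()["clock"])
E
```

```text
[ 0.5549 -0.0066  0.1817] [-0.1116  3.1396  0.0003] [-0.2451  0.2617 -0.9436]
rack 0.71 [412.8256 202.2912] [0.5745 0.1589 0.    ]
red_slide 0.86 [256.9216 142.1952] [ 0.5223 -0.0105  0.006 ]
white_slide 0.67 [299.9808 145.9968] [0.5231 0.0326 0.006 ]
tongs 0.56 [256.4096 205.7856] [ 0.5533 -0.0083  0.1245]
tongs_shoulder 0.95 [256.2048 215.3088] [ 0.5561 -0.0081  0.1365]
tongs_grip 0.87 [256.1024 248.2944] [ 0.5534 -0.008   0.1945]
[ 0.5551 -0.0071  0.1817] [-0.1101  3.1396  0.0001] [-0.0841 -0.0392 -1.5853]
rack 0.97 [412.2112 202.0992] [0.5747 0.1574 0.    ]
red_slide 0.89 [260.4032 143.3088] [ 0.5233 -0.0077  0.006 ]
white_slide 0.71 [301.4144 141.504 ] [0.5187 0.0329 0.006 ]
tongs 0.72 [257.0752 206.2848] [ 0.5537 -0.0085  0.1245]
tongs_shoulder 0.77 [258.7136 212.3136] [ 0.5541 -0.0074  0.1365]
red px [257.4 150.1] w [ 0.5251 -0.01  ] [(4.5, 98.9), (49.6, 9.1)]
rack px [279.9 147.8] w [0.5263 0.0115] [(102.2, 98.4), (75.0, 11.9)]
121 255 257; 127 253 258; 133 254 258; 139 254 258; 145 255 259; 151 255 259; 157 256 260; 163 256 260; 169 257 261; 175 257 261; top rack 0.69 [0.5716 0.1585 0.006 ]
top rack 0.62 [ 0.6425 -0.0911  0.006 ]
9.1
```

Request:
carry_out(claw=[2.5, 2.5, 2.5, 2.5, 2.5, 2.5], delta_pos=[[0.7, 0, 0], [1.4, 0, 0], [0.76, 0, 0.5], [0, 0, 1.8], [0, 0, 1.2], [0, 0, 0]], angular=[[0, 0, -0.025], [0, 0, -0.05], [0, 0, 0], [0, 0, 0], [0, 0, 0], [0, 0, 0]])

```text
clock: 9.7
position: [0.5253, -0.0101, 0.145]
ee_rot: [0.227, -3.13, 0.0]
force: [-0.1, 0.1, -0.9]
width: 0.271
gripper_force: 4.0
```

```bash
python3 - <<'E'
from h import *
np.set_printoptions(precision=4,suppress=True)
for k in range(3): im=arm.get_image("wrist")
s=arm.observe();print(s["position"],s["ee_rot"],s["force"],s["clock"])
for l,z in(("red_slide",.006),("tongs",.092),("tongs_shoulder",.104)):
    for d in arm.place_of(l,im)[:1]: print(l,round(d["conf"],2),np.array(d["centre"])*[512,384],atz(im,d["centre"],z))
f=im["frame"][130:290,180:340];cv2.imwrite("pics/w6.png",cv2.resize(f,None,fx=3.7,fy=3.7,interpolation=2)[...,::-1])
h=hsv(im);box=np.zeros((384,512),bool);box[90:240,200:300]=1
red=((h[...,0]<6)|(h[...,0]>174))&(h[...,1]>200)&(h[...,2]>110)&box
blob(im,red,.056,"red")
ys,xs=np.nonzero(red);
for r in range(ys.min(),ys.max()+1,5): c=xs[ys==r];print(r,c.min() if len(c) else 0,c.max() if len(c) else 0,end="; ")
E
```

```text
[ 0.5269 -0.0101  0.147 ] [-0.2275  3.1332 -0.0001] [-0.1349 -0.0885 -0.3361] 9.85
red_slide 0.87 [259.8912 180.288 ] [ 0.5248 -0.0095  0.006 ]
tongs 0.85 [257.024  204.5184] [ 0.5233 -0.012   0.092 ]
tongs_shoulder 0.94 [256.3072 211.5072] [ 0.5245 -0.0122  0.104 ]
red px [259. 189.] w [ 0.5222 -0.0104] [(4.5, 98.2), (53.8, 8.4)]
155 258 260; 160 257 260; 165 256 261; 170 257 261; 175 256 261; 180 257 261; 185 257 261; 190 256 261; 195 257 261; 200 257 261; 205 256 261; 210 256 262; 215 257 261; 220 257 261;
```

View pics/w6.png

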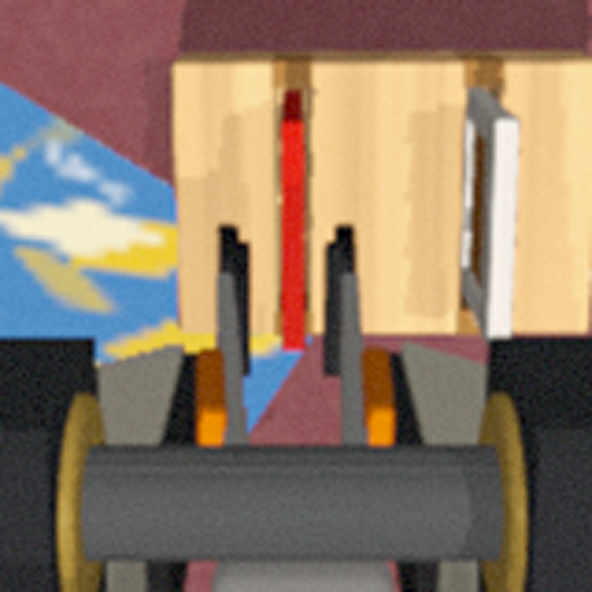

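Jaws straddle the red slide and the yaw is aligned. Red edge is at col 259 and jaw midpoint at 257.5, so shift about +1.2 mm and descend.

Request:
carry_out(claw=[2.5, 2.5, 2.5, 2.5, 2.5, 2.5], delta_pos=[[0, 0.12, 0.5], [0, 0, 1.5], [0, 0, 1.5], [0, 0, 0.95], [0, 0, 0], [0, 0, 0]], angular=[[0, 0, 0], [0, 0, 0], [0, 0, 0], [0, 0, 0], [0, 0, 0], [0, 0, 0]])

```text
clock: 10.6
position: [0.5266, -0.0089, 0.1024]
ee_rot: [0.228, -3.133, 0.0]
force: [-0.3, 0.1, -1.6]
width: 0.271
gripper_force: 4.0
```

```bash
python3 - <<'E'
from h import *
np.set_printoptions(precision=4,suppress=True)
im=arm.get_image("wrist")
s=arm.observe();print(s["position"],s["ee_rot"],s["force"],s["clock"])
for l,z in(("red_slide",.006),("tongs",.046),("tongs_shoulder",.058)):
    for d in arm.place_of(l,im)[:1]: print(l,round(d["conf"],2),np.array(d["centre"])*[512,384],atz(im,d["centre"],z))
f=im["frame"][130:290,180:340];cv2.imwrite("pics/w7.png",cv2.resize(f,None,fx=3.7,fy=3.7,interpolation=2)[...,::-1])
h=hsv(im);g=im["frame"].max(2)
red=((h[...,0]<6)|(h[...,0]>174))&(h[...,1]>200)&(h[...,2]>110)
for r in range(165,240,5): c=np.nonzero(red[r,230:290])[0]+230;print(r,c[[0,-1]] if len(c) else 0,end="; ")
for r in (192,196,200,204): print(r,"".join("#" if v<60 else "r" if q else "." for v,q in zip(g[r,225:295],red[r,225:295])))
E
```

```text
[ 0.5268 -0.0089  0.1027] [-0.2276  3.1326  0.    ] [-0.0257 -1.6581  0.1273] 10.65
red_slide 0.58 [258.7136 191.808 ] [ 0.5249 -0.0094  0.006 ]
tongs 0.58 [254.5152 206.4   ] [ 0.5254 -0.0122  0.046 ]
tongs_shoulder 0.84 [255.8976 209.8944] [ 0.524  -0.0114  0.058 ]
165 [255 259]; 170 [255 259]; 175 [254 260]; 180 [254 260]; 185 [254 260]; 190 [254 260]; 195 [254 260]; 200 [254 259]; 205 [254 260]; 210 [254 260]; 215 [254 259]; 220 [254 260]; 225 [254 260]; 230 [254 260]; 235 [254 260]; 192 ...............####..........rrrrrrr..........####....................
196 ...............#######.......rrrrrr.........######....................
200 ...............#######.......rrrrrr.........######....................
204 ..................####.......rrrrrr.........###.......................
```

Jaws and slide are centred within half a pixel. Squeeze at 25 N.

Request:
carry_out(claw=[2.2, 1.9, 1.5, 1.5, 1.5, 1.5, 1.5, 1.5], delta_pos=[[0, 0, 0], [0, 0, 0], [0, 0, 0], [0, 0, 0], [0, 0, 0], [0, 0, 0], [0, 0, 0], [0, 0, 0]], angular=[[0, 0, 0], [0, 0, 0], [0, 0, 0], [0, 0, 0], [0, 0, 0], [0, 0, 0], [0, 0, 0], [0, 0, 0]], force=25)

```text
clock: 11.6
position: [0.5267, -0.0089, 0.1024]
ee_rot: [-0.228, 3.133, 0.0]
force: [-0.6, -0.8, 5.2]
width: 0.216
gripper_force: 25.0
```

Request:
carry_out(claw=[1.5, 1.5, 1.5, 1.5, 1.5, 1.5, 1.5], delta_pos=[[0, 0, -0.4], [0, 0, -1.0], [0, 0, -1.8], [0, 0, -2.0], [0, 0, -2.0], [0, 0, -1.8], [0, 0, 0]], angular=[[0, 0, 0], [0, 0, 0], [0, 0, 0], [0, 0, 0], [0, 0, 0], [0, 0, 0], [0, 0, 0]])

```text
clock: 12.3
position: [0.5278, -0.0088, 0.1949]
ee_rot: [-0.227, 3.129, 0.0]
force: [0.8, 0.3, -1.1]
width: 0.215
gripper_force: 25.0
```

Request:
carry_out(claw=[1.5, 1.5, 1.5, 1.5, 1.5, 1.5, 1.5, 1.5, 1.5, 1.5, 1.5, 1.5, 1.5], delta_pos=[[0.3, -1.1, 0], [0.66, -2.3, 0], [0.66, -2.3, 0], [0.66, -2.3, 0], [0.66, -2.3, 0], [0.66, -2.3, 0], [0.66, -2.3, 0], [0.66, -2.3, 0], [0.66, -2.3, 0], [0.66, -2.3, 0], [0.3, -1.2, 0], [0, 0, 0], [0, 0, 0]], angular=[[0, 0, 0], [0, 0, 0], [0, 0, 0], [0, 0, 0], [0, 0, 0], [0, 0, 0], [0, 0, 0], [0, 0, 0], [0, 0, 0], [0, 0, 0], [0, 0, 0], [0, 0, 0], [0, 0, 0]])

```text
clock: 13.6
position: [0.4948, -0.2451, 0.1916]
ee_rot: [0.228, -3.132, -0.002]
force: [-0.6, -0.3, -0.9]
width: 0.219
gripper_force: 25.0
```

```bash
python3 - <<'E'
from h import *
np.set_printoptions(precision=4,suppress=True)
for k in range(3): im=arm.get_image("wrist")
save(im,"w8.png")
s=arm.observe();print(s["position"],s["ee_rot"],s["force"],s["clock"],s["width"]*9.18,s["gripper_force"])
p=s["position"];zb=p[2]-.0567-.038
for l,z in(("scanner",0),("red_slide",zb),("tongs",zb+.038),("tongs_shoulder",zb+.05)):
    for d in arm.place_of(l,im)[:2]: print(l,round(d["conf"],2),np.array(d["centre"])*[512,384],atz(im,d["centre"],z))
E
```

```text
[ 0.4953 -0.2444  0.192 ] [ 0.2309 -3.1329 -0.0013] [-0.4744 -0.7367 -0.5511] 13.75 1.972161050623592 24.99845713376999
scanner 0.76 [261.376 132.096] [ 0.4536 -0.2477  0.    ]
red_slide 0.83 [256.9216 190.6944] [ 0.4924 -0.2464  0.0973]
tongs 0.71 [258.7136 207.2064] [ 0.4943 -0.2447  0.1353]
tongs_shoulder 0.63 [258.6112 212.8896] [ 0.4945 -0.2448  0.1473]
```

View pics/w8.png

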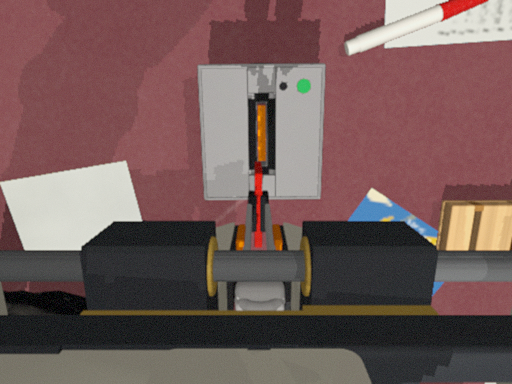

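The slide is held upright in the jaws (red line cols 256–262, rows 163–248). The scanner slot is at cols 248–275, rows 95–172, almost parallel to it. I'll measure more finely.

```bash
python3 - <<'E'
from h import *
np.set_printoptions(precision=4,suppress=True)
im=arm.get_image("wrist");s=arm.observe();print(s["position"],s["ee_rot"],s["clock"])
f=im["frame"].astype(int);h=hsv(im);sat=h[...,1]
red=((h[...,0]<6)|(h[...,0]>174))&(h[...,1]>180)&(h[...,2]>90)
for r in range(84,182,4): print(r,"".join("R" if q else "O" if o else "#" if v<70 else "+" if v<120 else "." for v,q,o in zip(f[r,235:290].max(1),red[r,235:290],orange(im)[r,235:290])))
# slot centreline from black band edges, world at z=.06
pts=[]
for r in range(104,160):
    d=np.nonzero(f[r,240:285].max(1)<70)[0]+240
    if len(d): pts.append([r,(d.min()+d.max())/2+.5,d.max()-d.min()])
pts=np.array(pts);k=np.polyfit(pts[:,0],pts[:,1],1);print("slot line",k,"w",np.median(pts[:,2]))
a,b=[atz(im,(np.polyval(k,r)/512,(r+.5)/384),.06) for r in (95,172)];print(a,b,np.degrees(np.arctan2(*(b-a)[1::-1])))
p=[]
for r in range(166,240):
    d=np.nonzero(red[r,245:275])[0]+245
    if len(d)>3: p.append([r,d.mean()+.5])
p=np.array(p);print(p[::8]);k=np.polyfit(p[:,0],p[:,1],1)
zt=s["position"][2]-.0567+.012
a,b=[atz(im,(np.polyval(k,r)/512,(r+.5)/384),zt) for r in (165,240)];print("slide top",a,b,np.degrees(np.arctan2(*(b-a)[1::-1])))
# scanner outline
g=(sat<40)&(f.max(2)>110)&(f.max(2)<215);g[:55]=0;g[205:]=0;g[:,:185]=0;g[:,335:]=0
L=[];Rr=[]
for r in range(75,192,2):
    c=np.nonzero(g[r])[0];L.append((r,c.min()));Rr.append((r,c.max()+1))
for nm,q in(("L",L),("R",Rr)):
    q=np.array(q);k=np.polyfit(q[:,0],q[:,1],1);a,b=[atz(im,(np.polyval(k,r)/512,(r+.5)/384),.06) for r in (75,190)];print(nm,a,b,np.degrees(np.arctan2(*(b-a)[1::-1])))
E
```

```text
[ 0.4952 -0.2454  0.1923] [-0.229   3.1331  0.0002] 14.0
84 .........................................+....+#####+..
88 ..............................................+#####+..
92 .......................+++++++++++++++++...............
96 ....................+##############+...+++.............
100 ..............+##########################+.............
104 ..............+########++++++++++########+.............
108 ..............+#######+.OOOOOOO.+########+.............
112 ..............+#######+.OOOOOOO.+########+.............
116 ..............+#######+.OOOOOOO.+########+.............
120 ..............+#######+.OOOOOOO.+########+.............
124 ..............+#######+.OOOOOOO.+########+.............
128 ..............+#######+.OOOOOOO.++#######+.............
132 ..............+########.OOOOOOOO+########+.............
136 ..............+#######+.OOOOOOO.++#######+.............
140 ..............+#######+.OOOOOOOO.+#######+.............
144 ..............+#######+.OOOOOOO..+#######+.............
148 ...............########.OOOOOOO..+#######+.............
152 ...............########
[... 225 characters left out ...]
.......+###+RRRRRRR##############+.............
172 ..................++RRRRRRR########+...+++.............
176 ....................RRRRRRR............................
180 ....................RRRRRRR............................
slot line [ -0. 263.] w 25.0
[ 0.4197 -0.2528  0.06  ] [ 0.4844 -0.2432  0.06  ] 8.501596725110616
[[166.  258. ]
 [174.  258.5]
 [182.  258.5]
 [190.  258. ]
 [198.  258.5]
 [206.  259. ]
 [214.  258.5]
 [222.  258.5]
 [230.  258.5]
 [238.  258.5]]
slide top [ 0.4643 -0.2503  0.1476] [ 0.5132 -0.243   0.1476] 8.456139585368293
L [ 0.4117 -0.3074  0.06  ] [ 0.5082 -0.2923  0.06  ] 8.913123312196756
R [ 0.3965 -0.2035  0.06  ] [ 0.4931 -0.1884  0.06  ] 8.90095300064427
```

Request:
carry_out(claw=[1.5, 1.5, 1.5, 1.5, 1.5, 1.5, 1.5], delta_pos=[[0.8, 0.1, 0], [1.8, 0.17, 0], [1.6, 0.1, 0], [0, 0, 0.8], [0, 0, 1.5], [0, 0, 0.8], [0, 0, 0]], angular=[[0, 0, -0.004], [0, 0, 0], [0, 0, 0], [0, 0, 0], [0, 0, 0], [0, 0, 0], [0, 0, 0]])

```text
clock: 14.7
position: [0.4524, -0.2479, 0.1599]
ee_rot: [0.234, -3.131, -0.002]
force: [0.3, 0.1, -0.2]
width: 0.214
gripper_force: 25.0
```

```bash
cat > fine.py <<'E'
from h import *
np.set_printoptions(precision=4,suppress=True)
for k in range(3): im=arm.get_image("wrist")
s=arm.observe();print(s["position"],s["ee_rot"],s["force"],s["clock"])
f=im["frame"].astype(int);h=hsv(im)
red=((h[...,0]<6)|(h[...,0]>174))&(h[...,1]>180)&(h[...,2]>90)
for r in range(120,250,4): print(r,"".join("R" if q else "O" if o else "#" if v<70 else "+" if v<120 else "." for v,q,o in zip(f[r,228:295].max(1),red[r,228:295],orange(im)[r,228:295])))
c=im["frame"][120:280,176:346];cv2.imwrite("pics/w9.png",cv2.resize(c,None,fx=3.7,fy=3.7,interpolation=2)[...,::-1])
t=arm.get_image("top");p=arm.place_of("red_slide",t);print([(d["conf"],atz(t,d["centre"],s["position"][2]-.0947)) for d in p[:1]])
E
python3 fine.py
```

```text
[ 0.4533 -0.2485  0.1615] [-0.2344  3.1325 -0.0003] [ 0.8247 -0.1732 -0.8961] 14.85
120 ...........................+++++++++++++++++++.....................
124 .............................................++....................
128 ..............................................+....................
132 ..............................................+....................
136 .......................................+...........................
140 ............................+.....................+#######+........
144 ...........................+..................+.....++##+..........
148 ................+......++##############++...+++....................
152 ................+++++..+################+++++++....................
156 ................+########++........++#########+....................
160 ................+########++.OOOOOOO.+#########+....................
164 ................+#########++RRRRROO.+#########+....................
168 ................+#########+RRRRRROO.+#########+....................
172 ................+#########+RRRRRROO.+#########+....................
176 ....
[... 662 characters left out ...]
++++++####RRRRR####++++++###.....................
216 .................+++++++####RRRRR####++++++###.....................
220 .................+++++++####RRRRR####+++++++##.....................
224 .+++++...........+++++++####RRRRR####+++++++++..........+++++......
228 ++++++####++O.++++++++++####RRRRR####+++++++++O+++++####+++++++++++
232 +++.++###++O++.+++++++++++.RRRRRRR++++++++++++++O++.+####++++++++++
236 +++++####++++O.++++++++....RRRRRR.....+++++++++O.+OO++###++++++++.+
240 ++++####+OOOOOOO+++++++....RRRRRR.....+++++++++OOOOOOO+###+++++++++
244 .++#####OOOOOOOO.++++++....RRRRRR......+++++++.OOOOOOO+####++++++++
248 ++######+OOOOOO.+++++++................++++++++.OOOOOO+#####+++++++
[]
```

View pics/w9.png

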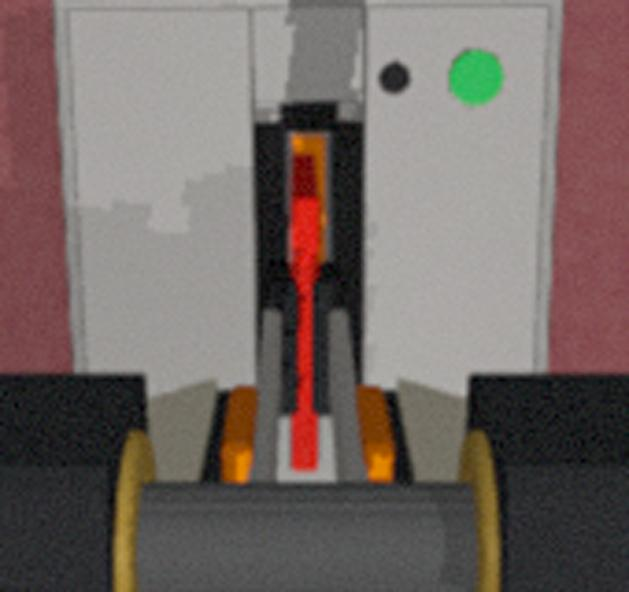

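The slide hangs just above the slot. Its bottom sits about 1 mm left and 1 mm far of the slot centre (red col 258 vs slot 259.5). I'll correct that and enter past the lips.

Request:
carry_out(claw=[1.5, 1.5, 1.5, 1.5, 1.5, 1.5, 1.5, 1.5], delta_pos=[[0.1, 0.09, 0], [0, 0, 0], [0, 0, 0.3], [0, 0, 0.3], [0, 0, 0.3], [0, 0, 0.3], [0, 0, 0], [0, 0, 0]], angular=[[0, 0, 0], [0, 0, 0], [0, 0, 0], [0, 0, 0], [0, 0, 0], [0, 0, 0], [0, 0, 0], [0, 0, 0]])

```text
clock: 15.75
position: [0.4517, -0.2477, 0.1491]
ee_rot: [0.234, -3.133, -0.0]
force: [-0.8, -0.3, -0.9]
width: 0.215
gripper_force: 25.0
```

```bash
python3 fine.py | grep -E "^\[|^1[5-9]"; python3 - <<'E'
from h import *
a=[]
for k in range(4): arm.get_image("wrist");a.append(arm.observe()["force"])
print(np.array(a).round(1).tolist())
E
```

```text
[ 0.4519 -0.2478  0.1493] [-0.2339  3.1326 -0.0001] [-0.9065  0.2099 -0.8924] 15.9
152 ..............+.......+###############+....+++.....................
156 ..............+++##+++########################.....................
160 ..............+#########++OO.O.+...+##########.....................
164 ..............+#########++O+RRRRROO+##########.....................
168 ...............#########+++RRRRRROO++#########.....................
172 ...............#########++.RRRRRRR.++########+.....................
176 ...............#########++.RRRRRRRR+##########.....................
180 ...............#########++RRRRRRRRR++#########.....................
184 ...............#########++.RRRRRRRR+##########.....................
188 ...............+#########+.RRRRRRRO+#########+.....................
192 ...............+##########+RRRRRRR+##########+.....................
196 ...............+############RRRRR############+.....................
[]
[[0.1, -0.7, -1.3], [0.3, 0.3, -0.2], [-0.4, 0.6, -1.2], [-0.2, 0.3, -0.5]]
```

Slide and slot are centred with no side force. Continue.

Request:
carry_out(claw=[1.5, 1.5, 1.5, 1.5, 1.5], delta_pos=[[0, 0, 0.2], [0, 0, 0.2], [0, 0, 0.2], [0, 0, 0], [0, 0, 0]], angular=[[0, 0, 0], [0, 0, 0], [0, 0, 0], [0, 0, 0], [0, 0, 0]])

```text
clock: 16.7
position: [0.4517, -0.2477, 0.1431]
ee_rot: [0.234, -3.133, -0.0]
force: [-0.4, -0.1, -0.8]
width: 0.215
gripper_force: 25.0
```

Request:
carry_out(claw=[1.5, 1.5, 1.5, 1.5], delta_pos=[[0, 0, 0.1], [0, 0, 0.1], [0, 0, 0.1], [0, 0, 0]], angular=[[0, 0, 0], [0, 0, 0], [0, 0, 0], [0, 0, 0]])

```text
clock: 17.1
position: [0.4517, -0.2477, 0.1401]
ee_rot: [0.234, -3.133, -0.0]
force: [0.2, -0.0, -1.5]
width: 0.211
gripper_force: 25.0
```

Request:
carry_out(claw=[1.5, 1.5, 1.5, 1.5], delta_pos=[[0, 0, 0.1], [0, 0, 0.1], [0, 0, 0.1], [0, 0, 0]], angular=[[0, 0, 0], [0, 0, 0], [0, 0, 0], [0, 0, 0]])

```text
clock: 17.5
position: [0.4519, -0.2478, 0.1373]
ee_rot: [-0.234, 3.133, -0.0]
force: [-0.1, -0.3, 0.6]
width: 0.212
gripper_force: 25.0
```

Request:
carry_out(claw=[1.5, 1.5, 1.5, 1.5], delta_pos=[[0, 0, 0.1], [0, 0, 0.1], [0, 0, 0], [0, 0, 0]], angular=[[0, 0, 0], [0, 0, 0], [0, 0, 0], [0, 0, 0]])

```text
clock: 17.9
position: [0.4518, -0.2477, 0.1351]
ee_rot: [0.234, -3.133, -0.0]
force: [0.3, -0.1, 0.9]
width: 0.212
gripper_force: 25.0
```

Request:
carry_out(claw=[1.5, 1.5, 1.5, 1.5], delta_pos=[[0, 0, 0.1], [0, 0, 0.1], [0, 0, 0], [0, 0, 0]], angular=[[0, 0, 0], [0, 0, 0], [0, 0, 0], [0, 0, 0]])

```text
clock: 18.3
position: [0.4518, -0.2477, 0.1331]
ee_rot: [0.234, -3.133, -0.0]
force: [1.1, -0.5, 0.7]
width: 0.218
gripper_force: 25.0
```

```bash
python3 - <<'E'
from h import *
a=[]
for k in range(5): im=arm.get_image("wrist");s=arm.observe();a.append(np.r_[s["force"],s["ft_torque"]])
print(np.mean(a,0).round(2),np.std(a,0).round(2),s["position"])
c=im["frame"][120:280,176:346];cv2.imwrite("pics/w10.png",cv2.resize(c,None,fx=3.7,fy=3.7,interpolation=2)[...,::-1])
h=hsv(im);red=((h[...,0]<6)|(h[...,0]>174))&(h[...,1]>180)&(h[...,2]>90)
f=im["frame"].max(2)
for r in range(150,250,4): print(r,"".join("R" if q else "O" if o else "#" if v<70 else "+" if v<120 else "." for v,q,o in zip(f[r,228:295],red[r,228:295],orange(im)[r,228:295])))
E
```

```text
[ 0.45 -0.18  0.05 -0.05 -0.12 -0.  ] [0.48 0.53 0.41 0.02 0.04 0.03] [ 0.45169478 -0.2476366   0.1331078 ]
150 ...........................++..........+....+........++##++........
154 .............+.......+++###############+++.++++....................
158 .............+++++...+#################++.+++++....................
162 .............+############+######++###########+....................
166 .............+##########++ORRRRRROO++#########+....................
170 .............+##########++ORRRRRROO++#########+....................
174 .............+##########++ORRRRRRRR++#########+....................
178 .............+##########++ORRRRRRRR++#########+....................
182 .............+##########++ORRRRRRRO+##########+....................
186 ..............##########++OORRRRRRO+##########+....................
190 ..............###########+ORRRRRRRO###########+....................
194 ..............############+RRRRRRRR###########+....................
198 ..............##############+RRRR#############+....................
202 ..............+#############+RRRR#############+....................
206 ..............#####+++++####RRRRR####+++++####+....................
210 ..............+####+++++####RRRR.####+++++####+....................
214 ..............+###++++++####RRRRR####++++++###+....................
218 ..............+###++++++####+RRR.####++++++###+....................
222 ..............+###++++++####+RRRR####+++++++##+....................
226 +++++++###++++++++++++++####RRRRR####+++++++++++++++###++++++++++++
230 +++.++####+OO+++++++++++####RRRR.####++++++++++++OO++###+++++++.+++
234 +++++####++.O+O+++++++++++.RRRRRRR.+++++++++++++..OO+####+++++++.++
238 +..+####++.++.+++++++++###RRRRRRRRR###+++++++++++++O++####+++++++++
242 +++####+OOOOOOOO.++++++###RRRRRRRRR###++++++++.OOOOOOOO####++++++++
246 +++#####+OOOOOO.+++++++###.RRRRRRR+###+++++++++.OOOOOO+####++++++++
```

Rows match earlier ones apart from the print phase, so nothing has slipped. There is no firm contact yet, so continue.

Request:
carry_out(claw=[1.5, 1.5, 1.5, 1.5, 1.5], delta_pos=[[0, 0, 0.1], [0, 0, 0.1], [0, 0, 0], [0, 0, 0], [0, 0, 0]], angular=[[0, 0, 0], [0, 0, 0], [0, 0, 0], [0, 0, 0], [0, 0, 0]])

```text
clock: 19.05
position: [0.4518, -0.2477, 0.1312]
ee_rot: [-0.234, 3.133, 0.0]
force: [0.2, -0.4, 1.5]
width: 0.207
gripper_force: 25.0
```

Request:
carry_out(claw=[1.5, 1.5, 1.5, 1.5, 1.5], delta_pos=[[0, 0, 0.1], [0, 0, 0.1], [0, 0, 0], [0, 0, 0], [0, 0, 0]], angular=[[0, 0, 0], [0, 0, 0], [0, 0, 0], [0, 0, 0], [0, 0, 0]])

```text
clock: 19.55
position: [0.4522, -0.2479, 0.1297]
ee_rot: [-0.234, 3.132, -0.0]
force: [-0.3, -0.3, 6.8]
width: 0.218
gripper_force: 25.0
```

```bash
cat > av.py <<'E'
from h import *
a=[]
for k in range(5): im=arm.get_image("wrist");s=arm.observe();a.append(np.r_[s["force"],s["ft_torque"],s["position"]])
print(np.mean(a,0).round(4),np.std(a,0)[:3].round(2),s["clock"])
h=hsv(im);red=((h[...,0]<6)|(h[...,0]>174))&(h[...,1]>180)&(h[...,2]>90)
f=im["frame"].max(2)
for r in list(range(158,202,3))+[226,229,232,235,238,241,244]: print(r,"".join("R" if q else "O" if o else "#" if v<70 else "+" if v<120 else "." for v,q,o in zip(f[r,228:295],red[r,228:295],orange(im)[r,228:295])))
E
python3 av.py
```

```text
[-0.3705 -0.0686  6.3114  0.0904  0.0911  0.0079  0.4522 -0.2479  0.1297] [0.42 0.33 0.46] 19.8
158 .............++..+...+#################+++.+++++...................
161 .............+#################################+...................
164 .............+##########++..+++++OO.+##########+...................
167 .............+##########+++RRRRRROO.+##########+...................
170 .............+##########++ORRRRRRRO++##########+...................
173 .............+##########+++RRRRRRRO++##########+...................
176 .............+###########+RRRRRRRRO++##########+...................
179 ..............###########+RRRRRRRRR+###########+...................
182 ..............###########+RRRRRRRRO++##########+...................
185 ..............###########+RRRRRRRRO+###########+...................
188 ..............###########+RRRRRRRRO++##########+...................
191 ..............+###########RRRRRRRRR############+...................
194 ..............############+RRRRRRRR############+...................
197 ..............+#############RRRRR##############+...................
200 ..............+#############+RRRR##############+...................
226 +++++++###++O.+O++++++++####+RRRR####+++++++++++O.++###++++++++++..
229 ++++++####+OO++O++++++++####RRRRR####++++++++++O+OO+####+.+.+++.+++
232 +++.++###++OO+++++++++++#++RRRRRRR+#+++++++++++O++OO+###+++++++++++
235 ++.++####+OO.+O++++++++##+.RRRRRRR.++++++++++++++.O+++###++++++++++
238 ++++####++O++..++++++++###RRRRRRRRR###++++++++++.O.+++####+++++++++
241 ++++###+OOOOOOOO.++++++###RRRRRRRRR###++++++++OOOOOOOO+###+++++++++
244 +++####+OOOOOOOO+++++++###RRRRRRRRR####+++++++.OOOOOOO+####+++++.++
```

Request:
carry_out(claw=[1.5, 1.5, 1.5], delta_pos=[[0, 0, 0.05], [0, 0, 0], [0, 0, 0]], angular=[[0, 0, 0], [0, 0, 0], [0, 0, 0]])

```text
clock: 20.1
position: [0.4522, -0.248, 0.1293]
ee_rot: [-0.234, 3.132, -0.001]
force: [-0.5, 1.1, 7.6]
width: 0.214
gripper_force: 25.0
```

```bash
python3 av.py | head -1
```

```text
[-0.8392  0.2416  7.5213  0.0779  0.1592  0.0102  0.4522 -0.2479  0.1293] [0.17 0.21 0.6 ] 20.35
```

Request:
carry_out(claw=[1.5, 1.5, 1.5], delta_pos=[[0, 0, 0.05], [0, 0, 0], [0, 0, 0]], angular=[[0, 0, 0], [0, 0, 0], [0, 0, 0]])

```text
clock: 20.65
position: [0.4523, -0.2479, 0.1289]
ee_rot: [-0.234, 3.132, -0.001]
force: [-1.6, 1.0, 9.3]
width: 0.213
gripper_force: 25.0
```

```bash
python3 av.py
```

```text
[-0.2413  0.3828  9.1792  0.1823  0.2196 -0.0183  0.4523 -0.2479  0.1289] [0.39 0.41 0.49] 20.9
158 .............+++++...+#################+++.+++++...................
161 .............+#################################+...................
164 .............+##########++..+R+RR.O.+##########+...................
167 .............+##########++.RRRRRROO++##########+...................
170 .............+###########+.+RRRRROO++##########+...................
173 .............+###########++RRRRRRRO++##########+...................
176 ..............###########+RRRRRRRRO++##########+...................
179 ..............+##########+RRRRRRRRO.+##########+...................
182 ..............###########+.RRRRRRRO.+##########+...................
185 ..............+##########+RRRRRRRRO.+##########+...................
188 ..............###########+RRRRRRRRO.+##########+...................
191 ..............############RRRRRRRRR############+...................
194 ..............+###########+RRRRRRRR############+...................
197 ..............+#############RRRRR##############+...................
200 ..............+#############+RRRR##############+...................
226 +++++++###+++O+.++++++++####+RRRR####++++++++++..+++###++.+++++++++
229 +++.++####+O+O.+++++++++####RRRRR####+++++++++.O+OO+####+++++++++++
232 +++++####++OOOO+++++++++#++RRRRRRR+#+++++++++++O+.OO+###++++++++.++
235 ++.++####++OOO+++++++++##+.RRRRRRR.+++++++++++..O+.OO+###++++++++++
238 .+.+####++OO+O+++++++++###RRRRRRRRR###+++++++++OO+O+.+####+++++++..
241 ++++###+OOOOOOOO+++++++###RRRRRRRRR###++++++++OOOOOOOO+###++++.++++
244 +++#####OOOOOOOO.++++++###RRRRRRRRR####+++++++.OOOOOOO+####++.+++++
```

Request:
carry_out(claw=[1.5, 1.5, 1.5, 1.5], delta_pos=[[0, 0, 0.05], [0, 0, 0], [0, 0, 0], [0, 0, 0]], angular=[[0, 0, 0], [0, 0, 0], [0, 0, 0], [0, 0, 0]])

```text
clock: 21.3
position: [0.4525, -0.2481, 0.1288]
ee_rot: [-0.234, 3.131, -0.001]
force: [-1.5, 0.2, 12.8]
width: 0.212
gripper_force: 25.0
```

```bash
python3 av.py|head -1; python3 - <<'E'
from h import *
np.set_printoptions(precision=4,suppress=True)
s=arm.observe();z=s["position"][2]
for n in("scene","top"):
    im=arm.get_image(n)
    for l,zz in(("red_slide",z-.0964),("tongs",z-.0567),("tongs_grip",z+.0133)):
        for d in arm.place_of(l,im)[:1]: print(n,l,d["conf"],atz(im,d["centre"],zz))
    if n=="scene":
        save(im,"sc11.png");c=im["frame"][150:260,300:440];cv2.imwrite("pics/sc11c.png",cv2.resize(c,None,fx=5,fy=5,interpolation=2)[...,::-1])
        for zz in (z-.0567+.011,.06):print("proj",proj(im,[.4518,-.2477,zz]))
E
```

```text
[-1.10470e+00  5.26300e-01  1.30984e+01  2.17500e-01  3.78800e-01
scene red_slide 0.5 [ 0.439  -0.2365  0.0324]
scene tongs 0.61 [ 0.4504 -0.2461  0.0721]
scene tongs_grip 0.72 [ 0.4567 -0.2475  0.1421]
proj [368.0426 168.1602]
proj [366.6049 176.1311]
```

Force rose to about 14 N with almost no further motion, so the stage is hard on its stop and within range. Ease off and open the jaws.

Request:
carry_out(claw=[1.5, 1.8, 2.1, 2.3, 2.5, 2.5, 2.5, 2.5, 2.5], delta_pos=[[0, 0, -0.08], [0, 0, 0], [0, 0, 0], [0, 0, 0], [0, 0, 0], [0, 0, 0], [0, 0, 0], [0, 0, 0], [0, 0, 0]], angular=[[0, 0, 0], [0, 0, 0], [0, 0, 0], [0, 0, 0], [0, 0, 0], [0, 0, 0], [0, 0, 0], [0, 0, 0], [0, 0, 0]])

```text
clock: 22.85
position: [0.4517, -0.2477, 0.1285]
ee_rot: [0.234, -3.133, -0.0]
force: [0.4, 1.5, 3.6]
width: 0.268
gripper_force: 3.1
```

```bash
python3 av.py
```

```text
[-0.1499  0.6346  3.4999  0.1569 -0.0181  0.0054  0.4517 -0.2477  0.1285] [0.36 0.29 0.68] 23.1
158 .............+.....++#################+.....+++++..................
161 .............+#################################++..................
164 .............+#########+++++++++.....+#########+++.................
167 .............+#########+RRRRRRRRROO.+##########++.+................
170 .............+######+RRRRRRRRRRRROO.+##########+...................
173 .............+####RRRRRRRRRRRRRRROO.+##########+...................
176 .............+###RRRRRRRRRRRRRRRROO.+##########++..................
179 .............+###+RRRRRRRRRR++ORROO++##########++..................
182 .............+###RRRRRRRRRR+++ORROO++##########++..................
185 .............+###+RRRRRRRRRR+++RROO.+##########++..................
188 .............+####RRRRRRRRRR+++RROO.+##########+...................
191 ...........++####+RRRRRRRRR++++RROO.+###########+..................
194 ...........+######RRRRRRRRRR++ORROO++############+.................
197 ...........+########RRRRRRR+++ORRRO++############+.................
200 ...........+########RRRRRRR++++RROO.+###########+..................
226 +####++++OO++++++##+RRRRRRR+RRRR+++++#######+++++++++.+++####++.+++
229 +####++OO+O++++++###RRRRRRRRRRRR+++++#######++++++++.++O+####++++++
232 #####+.O+.O++++++++RRRRRRRRRRR+++##++#######++++++++O++O++####+++++
235 #####++OOO++++++++.RRRRRRRRRR++++++++########+++++++.OO+O+#####+.++
238 #####+OO+.++++++++.RRRRRRRRRR+###############+++++++.OOOO+######+++
241 ####+OOOOOOOO+++++.RRRRRRRRR#################++++++OOOOOOOO#####++.
244 ####+OOOOOOOO.++++.RRRRRRRR############+++++++++++.OOOOOOOO######++
```

Opening made the slide lean toward the left jaw, with a step still bearing on it at about 4 N. I'll unload fully, re-close to straighten it, then release without load.

Request:
carry_out(claw=[2.5, 2.5, 2.3, 2.1, 1.9, 1.5, 1.5, 1.5, 1.5, 1.5], delta_pos=[[0, 0, -0.07], [0, 0, 0], [0, 0, 0], [0, 0, 0], [0, 0, 0], [0, 0, 0], [0, 0, 0], [0, 0, 0], [0, 0, 0], [0, 0, 0]], angular=[[0, 0, 0], [0, 0, 0], [0, 0, 0], [0, 0, 0], [0, 0, 0], [0, 0, 0], [0, 0, 0], [0, 0, 0], [0, 0, 0], [0, 0, 0]], force=15)

```text
clock: 24.1
position: [0.4518, -0.2477, 0.1292]
ee_rot: [-0.234, 3.133, 0.0]
force: [-0.3, 0.5, -1.4]
width: 0.214
gripper_force: 15.0
```

```bash
python3 av.py
```

```text
[ 0.0485 -0.2763 -1.0825  0.036   0.0265 -0.0145  0.4518 -0.2477  0.1292] [0.42 0.51 0.39] 24.35
158 .............++......+#################+...+++++...................
161 .............+#################################+...................
164 .............+##########++..++++++.++##########+...................
167 .............+##########+.O.RRRRROO++##########+...................
170 .............+###########.OORRRRR.O++##########....................
173 .............+##########++OORRRRROR++##########+...................
176 .............+###########+ORRRRRRRR++##########....................
179 .............+##########++ORRRRRRRR++##########....................
182 .............+##########++ORRRRRRRR++##########....................
185 .............+##########++OORRRRRRR+###########....................
188 .............+##########++OORRRRRRR++##########....................
191 .............+############+RRRRRRRR+###########....................
194 .............+#############RRRRRRRR############....................
197 ..............###############RRRR##############....................
200 ..............###############RRRR##############....................
226 +++++++###++O.OO++++++++####+RRRR####++++++++++++O++###++++++++++++
229 ++++++####+O.+++++++++++####+RRRR####++++++++++++OO+####+++++++++++
232 +++++####+++...+++++++++##+RRRRRRR+#+#+++++++++++OO.+####+.++++++++
235 +++++####+OOOO+O++++++++++.RRRRRRR.++#+++++++++.OOOO++###++..++++++
238 ++++####++.O.+++++++++++##.RRRRRRRR###+++++++++++O++O+####+..++.+++
241 +.++###+OOOOOOOO+++++++###RRRRRRRRR####+++++++OOOOOOOO+####++++++++
244 .++####+OOOOOOOO+++++++###RRRRRRRRR###++++++++.OOOOOOOO####++++++++
```

Upright again with no load. Open slowly.

Request:
carry_out(claw=[2.05, 2.1, 2.15, 2.2, 2.25, 2.3, 2.35, 2.4, 2.45, 2.5, 2.5, 2.5, 2.5], delta_pos=[[0, 0, 0], [0, 0, 0], [0, 0, 0], [0, 0, 0], [0, 0, 0], [0, 0, 0], [0, 0, 0], [0, 0, 0], [0, 0, 0], [0, 0, 0], [0, 0, 0], [0, 0, 0], [0, 0, 0]], angular=[[0, 0, 0], [0, 0, 0], [0, 0, 0], [0, 0, 0], [0, 0, 0], [0, 0, 0], [0, 0, 0], [0, 0, 0], [0, 0, 0], [0, 0, 0], [0, 0, 0], [0, 0, 0], [0, 0, 0]])

```text
clock: 25.65
position: [0.4518, -0.2477, 0.1292]
ee_rot: [-0.234, 3.133, 0.0]
force: [0.2, 0.5, 0.4]
width: 0.271
gripper_force: 4.0
```

```bash
python3 av.py
```

```text
[ 0.2345  0.0868 -0.9538  0.0388  0.007  -0.0026  0.4518 -0.2477  0.1292] [0.42 0.28 0.36] 25.9
158 .............++....++#################+.....+++++..................
161 .............+#################################++..................
164 .............+##########++..+++++..++##########+...................
167 .............+##########++O+RRRRROO++##########++..................
170 .............+###########.OORRRRROO++##########+...................
173 .............+###########+ORRRRRRRO++##########+...................
176 .............+##########++RRRRRRRRO++##########++..................
179 .............+##########++RRRRRRRRO++##########++..................
182 .............+##########++RRRRRRRRO+###########++..................
185 .............+##########++RRRRRRRRO+###########++..................
188 .............+##########++ORRRRRRRO++##########+++.................
191 ............+###########++RRRRRRRRO++############++................
194 ............############++ORRRRRRRO++############+.................
197 ............############++RRRRRRRRO+#############+.................
200 ............+###########++RRRRRRRRO+#############..................
226 +####++O+.+++++++#######++.RRRRRRR+++########++++++++++O+###+++.+++
229 +####+O+.+.++++++#######++RRRRRRRR+++#######+++++++..OOO++###+++.++
232 #####+O.O+O+++++++######++.RRRRRRR+++########+++++++O++O++####++.++
235 ####++.+O+++++++++######++.RRRRRRR+++########+++++++.OOO++#####++++
238 #####+OO+O++++++++########.RRRRRRR+##########+++++++++.OO+######++.
241 ####+OOOOOOO.+++++########RRRRRRRRR#########++++++OOOOOOOO+#####++.
244 ####+OOOOOOOO+++++++++####RRRRRRRRR####+++++++++++.OOOOOOO+######++
```

The slide stands upright, centred between the open jaws (cols 254–261). Lift clear and check.

Request:
carry_out(claw=[2.5, 2.5, 2.5, 2.5, 2.5, 2.5, 2.5, 2.5], delta_pos=[[0, 0, -0.2], [0, 0, -0.5], [0, 0, -1.0], [0, 0, -1.5], [0, 0, -1.6], [0, 0, -1.2], [0, 0, 0], [0, 0, 0]], angular=[[0, 0, 0], [0, 0, 0], [0, 0, 0], [0, 0, 0], [0, 0, 0], [0, 0, 0], [0, 0, 0], [0, 0, 0]])

```text
clock: 26.7
position: [0.4519, -0.2476, 0.1893]
ee_rot: [-0.234, 3.132, -0.0]
force: [0.1, 1.2, -1.1]
width: 0.273
gripper_force: 4.0
```

```bash
python3 av.py; python3 - <<'E'
from h import *
np.set_printoptions(precision=4,suppress=True)
s=arm.observe();z=s["position"][2]
ims=[arm.get_image(n) for n in("scene","wrist")]
for l in("red_slide","tongs","tongs_grip","tongs_shoulder"):
    r=[]
    for im in ims:
        for d in arm.place_of(l,im)[:1]: r.append(ray(im,d["centre"])); print(l,d["conf"],atz(im,d["centre"],{"red_slide":.034,"tongs":z-.0567,"tongs_grip":z+.0133,"tongs_shoulder":z-.0447}[l]))
    if len(r)==2: print("  tri",tri(r))
E
```

```text
[-0.2632  0.0868 -0.7695  0.0351  0.0012 -0.0047  0.4514 -0.2475  0.1886] [0.41 0.57 0.72] 26.95
158 ................+########+.ORRRRO.+########+.......................
161 ................+########+.RRRRRRO++#######+.......................
164 ................+########+.RRRRRRO++#######+.......................
167 ................+########+.RRRRRRR+########+.......................
170 ................+########+.RRRRRRR#########+.......................
173 ................+########+.RRRRRRO#+#######+.......................
176 ................+########+.RRRRRRO+########+.......................
179 ................+########+.RRRRRRO+########+.......................
182 .................########+.RRRRRRO+########+.......................
185 .................########+.RRRRRRO+########+.......................
188 .................########+.RRRRRRO+########+.......................
191 ............##############.RRRRRRO++############+..................
194 ...........+#############+.RRRRRRO++############+..................
197 ...........+#############+.RRRRRRO++############+..............
[... 508 characters left out ...]

244 ####+OOOOOOOO++++++.........................+++++.OOOOOOOO+######++
red_slide 0.78 [ 0.441  -0.2401  0.034 ]
red_slide 0.84 [ 0.4495 -0.2455  0.034 ]
  tri (array([ 0.4472, -0.2463,  0.03  ]), [np.float64(0.0032281036198683844), np.float64(0.00322810361986841)])
tongs 0.62 [ 0.4399 -0.2346  0.1319]
tongs 0.69 [ 0.4501 -0.2492  0.1319]
  tri (array([ 0.4496, -0.2497,  0.1241]), [np.float64(0.002811214472988058), np.float64(0.0028112144729880253)])
tongs_grip 0.65 [ 0.4549 -0.2536  0.2019]
tongs_grip 0.68 [ 0.4522 -0.2486  0.2019]
  tri (array([ 0.452 , -0.2485,  0.204 ]), [np.float64(0.0006486199998538614), np.float64(0.0006486199998540481)])
tongs_shoulder 0.59 [ 0.4521 -0.2476  0.1439]
```

The slide stays upright in the slot, tongs clear above it. Return to the stand.

Request:
carry_out(claw=[2.5, 2.5, 2.5, 2.5, 2.5, 2.5, 2.5, 2.5, 2.5, 2.5, 2.5, 2.5, 2.5, 2.5, 2.5, 2.5, 2.5, 2.5, 2.5, 2.5], delta_pos=[[0, 0, 0], [0, 0, 0], [-0.12, 2.0, 0], [-0.227, 3.8, 0], [-0.227, 3.8, 0], [-0.227, 3.8, 0], [-0.227, 3.8, 0], [-0.227, 3.8, 0], [-0.227, 3.8, 0], [-0.227, 3.8, 0], [-0.227, 3.8, 0], [-0.227, 3.8, 0], [-0.227, 3.8, 0], [-0.227, 3.8, 0], [-0.227, 3.8, 0], [-0.227, 3.8, 0], [-0.05, 0.95, 0], [0, 0, 0], [0, 0, 0], [0, 0, 0]], angular=[[0, 0, 0.04], [0, 0, 0.039], [0, 0, 0], [0, 0, 0], [0, 0, 0], [0, 0, 0], [0, 0, 0], [0, 0, 0], [0, 0, 0], [0, 0, 0], [0, 0, 0], [0, 0, 0], [0, 0, 0], [0, 0, 0], [0, 0, 0], [0, 0, 0], [0, 0, 0], [0, 0, 0], [0, 0, 0], [0, 0, 0]])

```text
clock: 29.45
position: [0.4466, 0.2748, 0.1892]
ee_rot: [-0.106, 3.14, -0.001]
force: [0.1, -0.3, 0.8]
width: 0.271
gripper_force: 4.0
```

```bash
python3 - <<'E'
from h import *
np.set_printoptions(precision=4,suppress=True)
for k in range(3): im=arm.get_image("wrist")
s=arm.observe();print(s["position"],s["ee_rot"],s["force"],s["clock"],s["width"]*9.18);z=s["position"][2]
for l,zz in(("stand",0),("tongs",z-.0567),("tongs_shoulder",z-.0447)):
    for d in arm.place_of(l,im)[:1]: print(l,round(d["conf"],2),np.array(d["centre"])*[512,384],atz(im,d["centre"],zz))
blob(im,tr("stand",im),.006,"foot")
plan([.4458,.2769,.0617],np.radians(184.02))
f=im["frame"].max(2)
for r in range(130,240,5): print(r,"".join("#" if v<50 else "+" if v<110 else "-" if v<170 else "." for v in f[r,205:315]))
E
```

```text
[0.4466 0.2755 0.1894] [-0.1072  3.1396 -0.0002] [-0.4692  1.1321 -0.595 ] 29.6 2.5193414316546066
stand 0.57 [259.1232 170.112 ] [0.4445 0.2753 0.    ]
tongs 0.7 [256.7168 207.7824] [0.4462 0.2736 0.1327]
tongs_shoulder 0.87 [258.4064 209.5104] [0.4436 0.2746 0.1447]
foot px [260.  169.5] w [0.4444 0.2768] [(82.8, 93.8), (83.4, 5.7)]
total dpos cm (tool now) [ 0.05  0.06 12.76] in final tool axes [ 0.05  0.06 12.76] rot [ 0.0001  0.0001 -0.0005]
total dpos cm (tool now) [ 0.05  0.06 12.76] in final tool axes [-0.05 -0.06 12.76] rot [ 0.0002 -0.0001  3.1411]
130 ---------------+++++++++++++++++++++++++++++++++++++++++++++++++++++++++++++++++++++++++++++++++--------------
135 --------------++++--..--++++++++++++++++++++++++++++++++++++++++++++++++++++++++++++++++-..--++++-------------
140 --------------++++-.....-++++++++++++++++++++++++++++++++++++++++++++++++++++++++++++++-....-++++-------------
145 --------------+++++++++++-+++++++++++++++++++++++++++++++++++++++++++++++++++++++++++++++++++++++-------------
150 --------------+++++++++++++++++++++++++++++++++++++++++++++++++++++++++
[... 1294 characters left out ...]
----------
210 ------------------++++++++++++++++++++++###+-+-----------++---++###+++++++--------+++-------------------------
215 ----------------------------------++++++###+-------------------+###++++++-------------------------------------
220 +---------------------------------++++++###+-------------------+###++++++------------------------------------+
225 #+----------------+-----+++++------++++++##+-------------------+##+++++++------+++++----------------------++##
230 #+--------------------++###+-------++++++##+-------------------+###++++++-------+###+++-------------------+###
235 #+-------------------++####+-------++++++--------------------------++++++-------+####++------------------++###
```

Jaws line up over the well. Lower them.

Request:
carry_out(claw=[2.5, 2.5, 2.5, 2.5, 2.5, 2.5, 2.5, 2.5, 2.5, 2.5, 2.5], delta_pos=[[0.03, 0.06, 1.0], [0, 0, 2.0], [0, 0, 2.5], [0, 0, 2.0], [0, 0, 2.0], [0, 0, 1.5], [0, 0, 0.8], [0, 0, 0.5], [0, 0, 0.2], [0, 0, 0], [0, 0, 0]], angular=[[0, 0, 0], [0, 0, 0], [0, 0, 0], [0, 0, 0], [0, 0, 0], [0, 0, 0], [0, 0, 0], [0, 0, 0], [0, 0, 0], [0, 0, 0], [0, 0, 0]])

```text
clock: 30.9
position: [0.4463, 0.2775, 0.0648]
ee_rot: [-0.11, 3.139, 0.001]
force: [-0.1, -0.3, -0.7]
width: 0.272
gripper_force: 4.0
```

```bash
python3 av.py | head -1
```

```text
[ 0.0247  0.111  -1.108   0.032  -0.0068  0.0176  0.4462  0.2775  0.0647] [0.49 0.37 0.73] 31.15
```

Request:
carry_out(claw=[2.5, 2.5, 2.5, 2.5], delta_pos=[[0, 0, 0.15], [0, 0, 0.1], [0, 0, 0], [0, 0, 0]], angular=[[0, 0, 0], [0, 0, 0], [0, 0, 0], [0, 0, 0]])

```text
clock: 31.55
position: [0.4459, 0.2772, 0.0617]
ee_rot: [0.11, -3.14, 0.0]
force: [-0.5, -0.2, -1.1]
width: 0.272
gripper_force: 4.0
```

Request:
carry_out(claw=[2.5, 2.5, 2.5, 2.5], delta_pos=[[0, 0, 0.05], [0, 0, 0], [0, 0, 0], [0, 0, 0]], angular=[[0, 0, 0], [0, 0, 0], [0, 0, 0], [0, 0, 0]])

```text
clock: 31.95
position: [0.446, 0.2773, 0.0613]
ee_rot: [-0.11, 3.14, 0.0]
force: [-0.5, -0.2, 1.6]
width: 0.266
gripper_force: 3.8
```

Tips rest on the floor. Release and rise.

Request:
carry_out(claw=[2.6, 2.8, 3.2, 4.0, 5.0, 6.0, 6.0, 6.0, 6.0, 6.0, 6.0, 6.0, 6.0, 6.0, 6.0], delta_pos=[[0, 0, 0], [0, 0, 0], [0, 0, 0], [0, 0, 0], [0, 0, 0], [0, 0, 0], [0, 0, 0], [0, 0, 0], [0, 0, 0], [0, 0, -0.5], [0, 0, -2.0], [0, 0, -3.0], [0, 0, -3.0], [0, 0, -2.5], [0, 0, 0]], angular=[[0, 0, 0], [0, 0, 0], [0, 0, 0], [0, 0, 0], [0, 0, 0], [0, 0, 0], [0, 0, 0], [0, 0, 0], [0, 0, 0], [0, 0, 0], [0, 0, 0], [0, 0, 0], [0, 0, 0], [0, 0, 0], [0, 0, 0]])

```text
clock: 33.45
position: [0.4476, 0.2785, 0.175]
ee_rot: [-0.11, 3.135, 0.006]
force: [0.2, 0.5, 0.1]
width: 0.655
gripper_force: 0.0
```

Request:
carry_out(claw=[6.0, 6.0, 6.0, 6.0, 6.0], delta_pos=[[3.0, 0, -1.5], [3.0, 0, -1.5], [3.0, 0, -1.5], [0, 0, 0], [0, 0, 0]], angular=[[0, 0, 0], [0, 0, 0], [0, 0, 0], [0, 0, 0], [0, 0, 0]])

```text
clock: 33.95
position: [0.3561, 0.2711, 0.2164]
ee_rot: [-0.111, 3.139, 0.001]
force: [0.5, -0.1, -0.5]
width: 0.652
gripper_force: 0.0
```

```bash
python3 - <<'E'
from h import *
np.set_printoptions(precision=4,suppress=True)
s=arm.observe();print(s["position"],s["width"]*9.18,s["clock"])
im=arm.get_image("scene")
for l,z in(("red_slide",.034),("white_slide",.006),("tongs",.005),("tongs_grip",.075)):
    for d in arm.place_of(l,im)[:2]: print(l,round(d["conf"],2),atz(im,d["centre"],z))
a=im["frame"][130:370,120:440];cv2.imwrite("pics/end.png",cv2.resize(a,None,fx=2.5,fy=2.5,interpolation=2)[...,::-1])
for zz in(.034,.084): print(proj(im,[.4475,-.2460,zz]),proj(im,[.4515,-.2477,zz]))
h=hsv(im);red=((h[...,0]<6)|(h[...,0]>174))&(h[...,1]>180)&(h[...,2]>80);red[:,:330]=0;red[:150]=0;red[200:]=0;ys,xs=np.nonzero(red);print(xs.min(),xs.max(),ys.min(),ys.max()) if len(xs) else 0
d=np.array([np.cos(np.radians(8.5)),np.sin(np.radians(8.5)),0])*.025
for e in(-1,1):
  for zz in(.06,.08,.084,.088,.092): print(e,zz,proj(im,np.array([.452,-.2477,zz])+e*d))
E
```

```text
[0.3561 0.2711 0.2164] 5.988645638072867 33.95
red_slide 0.73 [ 0.4358 -0.2347  0.034 ]
white_slide 0.56 [0.5186 0.0332 0.006 ]
tongs 0.74 [0.4448 0.2751 0.005 ]
tongs_grip 0.72 [0.4475 0.2808 0.075 ]
tongs_grip 0.39 [ 0.4019 -0.1683  0.075 ]
[366.1928 185.7433] [365.1324 184.9159]
[369.3109 168.6653] [368.2098 167.8721]
357 376 167 179
-1 0.06 [376.1384 178.9969]
-1 0.08 [377.5073 172.0478]
-1 0.084 [377.7849 170.6388]
-1 0.088 [378.0637 169.2233]
-1 0.092 [378.3439 167.8012]
1 0.06 [357.1506 173.2767]
1 0.08 [358.2746 166.425 ]
1 0.084 [358.5024 165.0362]
1 0.088 [358.7313 163.6411]
1 0.092 [358.9612 162.2397]
```

View pics/end.png

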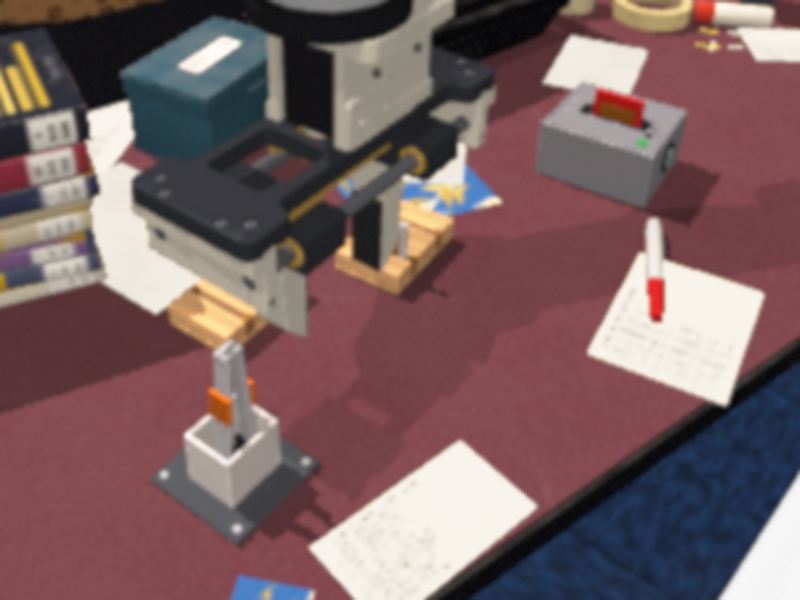

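The final picture shows the red slide upright in the scanner at about (618,108), the tongs upright in the stand at about (232,390), and the white slide still in the rack. The gripper touches nothing.

```bash
python3 -c "
from cell import arm
print(arm.sign_off())"
```

```text
the job is handed in; nothing more can be done
None
```

The job is handed in: the red slide stands upright in the scanner, pressed to about 14 N against a hard stop (the stage itself isn't visible), the white slide is still in the rack, and the tongs are back upright in their stand and released.

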